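# Seat an inline eluent filter cap and crack it a quarter turn to bleed

## Robot

A 6-joint arm with a two-finger parallel gripper is mounted at the origin on the work surface. World frame = base frame: x ahead of the robot, y to its left, z up, the work surface at z = 0. Lengths are in mm, angles in rad, forces in N, time in s.
With the tool pointing down it reaches from about 225 to 725 mm from the base axis. Payload 3.1 kg.
Tool frame: the origin (TCP) lies at the very end of the fingers, on their centre line; the grasp point (between the pads) lies 19 mm behind it; x points along the fingers, y is the direction in which the jaws open and shut, and the axes are right-handed (so a half turn about x gives the same grasp; the last joint's range is limited). The gripper opens to 85 mm and grips with 20 to 120 N. Pads are 22 mm wide; open, the fingers measure 114 mm over their backs; the gripper's body (76 mm by 85 mm) begins 54 mm behind the grasp point. The pads swing forward as they close: fully open they stand 13 mm farther back than shut.
Start: joints at [1.182, 0.048, 0.099, 1.622, 0, 1.443], TCP at [135.381, 507.237, 199.612] pointing down, gripper open.
Joint ranges: [-2.91, 2.91], [-0.99, 1.94], [-1.21, 1.42], [-2.12, 2.29], [-1.49, 1.47], [-3.14, 3.14]. Speed limits (rad/s): [2.79, 2.79, 3.14, 3.14, 3.14, 3.14].

## Interface

Orientations are given as a 3x3 rotation matrix whose columns are the frame's x, y, z axes.
In Python, from rig import manip, vision gives the robot as it stands.
- The arm moves only by the tool apply_moves, never from a script. Its argument "motion" is one flat list of numbers, 4 for each row, row after row: the shift along the world's x, y, z in m, then the turn about the world's z in rad. A call has 1 to 12 rows; each row is the pose to reach, as a shift and turn from the pose measured when the call began; what a row does not reach only later rows make up. A row lasts 1/8 s, in which the tool goes at most 62.5 mm and 10.7 degrees, less where a joint would pass 70% of its speed; a pose out of reach is approached as far as the arm can. A call with a gripper value outside its range is refused whole. "hand" is the opening, from 0 (shut) to 1 (fully open), set as the call begins (left out, the last holds). The fingers move at their own pace and stop on an object; "force" is the grip in N (left out, the last holds). Time passes only in rows, so rows that repeat a pose let the fingers close. It gives the time, the measured TCP pose, the force and the opening at its end, in the units of the state.
- manip.sense(): the state, without advancing time (a new reading comes with each control period).
- vision.grab_frame(name): name is "scene" or "top" or "wrist"; returns (picture, depth): 384x512x3 uint8, red, green, blue; 384x512 float32, mm along the optical axis (not along the pixel's ray), 0 where there is no reading.
- vision.get_calibration(name): a dict with "fovy" (degrees; the focal length in pixels is half the picture's height over the tangent of half this angle, whatever the lens; pixels are square), "cx", "cy" (the principal point, pixels), "extrinsics" (4x4, takes a point from camera to world coordinates). Camera axes: x right, y up, looking along -z (the intrinsics and any distortion apply to the point x, -y, -z); pixel columns grow to the right and rows downward; lengths in mm; the calibration is good to about 2 mm. A picture is of the moment at which its call begins: read the wrist's pose just before it. get_calibration takes no time and is no camera call; for the wrist camera it gives the pose at the moment of the call.
- manip.hand_in(): hands the job in, once; it reports no verdict.
Trained networks look in the newest picture that a camera, given by its name, has taken for a name from the list of things; names that differ only in an ending like _2 or _b are one class to them, and where a whole thing is asked for, a point or a joint stands for the part that bears it (a point fixed in the world has none). Each returns a list of dicts, best first, with "score" (0 to 1); they miss things now and then, are a little off and sometimes report something else, mostly with a low value. They report only what shows in the picture. A call takes as long as a camera call.
- vision.search_frame(target, camera): "extent" ([left, top, width, height] in pixels, round what is visible of it).
- vision.mark_of(target, camera): "at" ([column, row] in pixels: a listed point, or the origin of a listed thing).
The state is a dict: "time": time; "q": joint angles; "joint_vel": joint speeds; "joint_torque": joint torques, N m; "eef_pos": TCP position; "tcp_rot": TCP orientation; "contact_force": force on the tool from outside, world axes, zero at the start; "ft_torque": the same for the moment, N m; "opening": opening from 0.0 (shut) to 1.0 (fully open).
Only numpy, scipy, OpenCV 4.12 (cv2) and the standard library are available. Lean on these libraries where they do the work, as an engineer would, in place of code of your own. Each camera call takes 0.05 s, during which the arm holds its last target.

## Task

The blue-capped inline filter in the top bay of the eluent module has a fresh element and its cap has only been started on the thread. Fold the clear cover back until it stands just past upright, well short of the bottles behind it, then screw the blue knurled cap down (clockwise) until it bottoms out, back it off a quarter turn so that trapped air can bleed, and finish with the gripper still holding the cap there. Leave the tight grey cap, the eluent bottles, the wash bottle and the spanner as they are.

Things in the scene. Friction and masses are not known exactly. Their poses are not given: they have to be found in the camera images.
- module: Low cream instrument fixed on the bench, 405 deep (x), 360 wide (y), 100 high. Origin on the bench under the middle of the filter row; x runs from its front (x -90, facing the robot at yaw 0) to its rear (x +315), z up. Bay in its top: x -75 to +95, y -135 to +135, floor 30 and rim 100 above the bench. The two filters stand in it at x 0, y +55 and -55 (which is which varies). All in mm.
- cover (a joint): Angle of the clear cover over the bay, rad: 0 shut and level, 1.57 upright, 2.7 right back; it starts shut or a little ajar (0 to 0.25). Stiff friction hinge: it stays at any angle where it is left; about 2 to 4 N at the tab moves it. From about 2.2 rad it would strike the bottles behind.
- cover_hinge (a point): Point on the cover's hinge line, midway along it, on the module: 105 mm behind the module's origin and 103 mm above the bench. The hinge line runs along the module's y. Axes as the module's.
- cover_tab (a point): Grip point on the black finger tab at the middle of the cover's front edge, 218 mm from the hinge line; moves with the cover. Tab 22 mm wide (along the hinge), 8 thick, sticking out 45; this point is 28 out from the edge. Shut: 23 mm in front of the module's front, 104.5 above the bench. Pinched across its width it pivots between the pads. x points to the hinge, y along it. Cover 190 x 284 x 5 mm.
- blue_thread (a joint): How far the blue cap is unscrewed, rad: 0 bottomed out on its shoulder, growing as it turns anticlockwise seen from above; 1.57 is a quarter turn. Starts between 2.2 and 3.6. Thread rise 4 mm per turn; drag 0.06 N m, so it stays where it is left; at 0 it stops dead and, if turned on, the fingers slip or the wrist stalls.
- blue_cap: The blue knurled round cap, 43 mm across the knurls, 24 mm high, axis vertical; origin at the centre of its underside, 61 mm above the bench when bottomed out. A white witness line on top runs from the centre along its x axis to the rim. It turns and rises with the thread.
- blue_cap_center (a point): Centre of the blue cap, on its axis, half-way up: 73 mm above the bench when bottomed out, up to 2.5 mm higher at the start. Axis 105 mm from the hinge line, 75 mm from the bay's front wall.
- grey_thread (a joint): How far the tight grey cap of the other filter is unscrewed, rad; starts and must stay at 0.
- grey_cap_center (a point): Centre of the grey knurled cap, same size as the blue one, 110 mm beside it. To be left alone.
- bottle_amber_center (a point): Centre of the amber eluent bottle (60 mm diameter, 106 mm high, loose) standing on the module's top behind the cover. To be left alone.
- bottle_clear_center (a point): Centre of the clear eluent bottle (same size, loose) beside the amber one. To be left alone.
- wash_bottle_center (a point): Point on the axis of the loose white wash bottle with a red band (64 mm diameter, 180 mm high with its spout), 65 mm above the bench, standing on the bench at one side of the module. To be left alone.
- spanner_grip (a point): Point on the handle of a 130 mm steel spanner lying on the bench at the other side of the module. To be left alone.

How it is judged:
By the outcome, as a careful person would: the job done as asked, in the order asked, and still so for the second after the job is handed in, while the arm keeps its last pose, push and grip.
It also fails if it takes over 64 s, if anything falls off the work surface, if the arm or the gripper's body presses on something with over 40 N, if the wrist force passes 120 N, or if a joint passes its speed limit or range.

## Working session

There is one attempt and no reset: what is moved stays moved. The work goes in short steps, Python scripts to look and compute and a tool call to move; the robot and the scene stay as the last step left them, time stands still between calls to the robot, and variables do not carry over. Pictures are saved under pics/ and viewed, and the job is handed in when it is done.

Besides the shell and the picture viewer there is one more tool, called after "Emit:" as name(argument=value, ...) on one line, values as JSON. apply_moves: Moves the arm, as the interface text tells. Its arguments: {"type":"object","properties":{"motion":{"type":"array"},"hand":{"type":"number"},"force":{"type":"number"}},"required":["motion"]}

```bash
ls; mkdir -p pics
python3 - <<'E'
from rig import manip, vision
import cv2
s=manip.sense();print(s)
for n in("scene","top","wrist"):
    p,d=vision.grab_frame(n);cv2.imwrite(f"pics/{n}0.png",p[:,:,::-1])
    import numpy as np;np.save(f"pics/{n}0.npy",d)
    print(n,vision.get_calibration(n))
    for t in ("blue_cap_center","grey_cap_center","cover_tab","cover_hinge","bottle_amber_center","bottle_clear_center","module","blue_cap"):
        print(t,[(round(r['score'],2),np.round(r['at'],1).tolist()) for r in vision.mark_of(t,n)][:2])
E
```

```text
pics
{'time': 0.0, 'q': array([1.18220202e+00, 4.87777201e-02, 9.75779883e-02, 1.62196727e+00,
       1.30890081e-05, 1.44300524e+00]), 'joint_vel': array([-3.21356842e-04, -1.73499105e-03, -8.36642772e-07,  1.18127877e-04,
       -5.34031812e-04, -1.46424878e-03]), 'joint_torque': array([ 3.20193803e-04, -3.38780129e+01,  3.20015109e+01,  2.02039263e-02,
       -1.26391310e-04,  8.31696951e-06]), 'eef_pos': array([135.11939582, 506.61365234, 198.39324424]), 'tcp_rot': array([[-9.10333155e-04,  2.57855639e-01,  9.66183026e-01],
       [-2.18896420e-03,  9.66180598e-01, -2.57857054e-01],
       [-9.99997190e-01, -2.34967588e-03, -3.15109470e-04]]), 'contact_force': array([-0.31507512,  0.37673918, -0.79872441]), 'ft_torque': array([ 0.00040663,  0.03370744, -0.0306139 ]), 'opening': 1.0034623268329845}
scene {'fovy': 43.35456160414387, 'cx': 256.09267628042915, 'cy': 194.85458296402774, 'extrinsics': array([[-5.75789990e-01, -4.60698942e-01,  6.75442353e-01,
         1.58846248e+03],
       [ 8.17450095e-01, -3.08693277e-01,  4.86296003e-01,
         7.48702275e+02],
       [-1.553154
[... 912 characters left out ...]
1.7, 182.4])]
bottle_amber_center []
bottle_clear_center [(0.62, [182.4, 151.8])]
module [(0.83, [234.4, 218.5])]
blue_cap []
wrist {'fovy': 63.25593682231701, 'cx': 255.86946561880416, 'cy': 195.0764017332391, 'extrinsics': array([[ 2.57509457e-01, -9.20818912e-01, -2.92884638e-01,
         5.97179284e+01],
       [ 9.66275415e-01,  2.45132473e-01,  7.88789784e-02,
         5.27416821e+02],
       [-8.37719575e-04, -3.03319308e-01,  9.52888606e-01,
         3.73847811e+02],
       [ 0.00000000e+00,  0.00000000e+00,  0.00000000e+00,
         1.00000000e+00]])}
blue_cap_center []
grey_cap_center []
cover_tab []
cover_hinge []
bottle_amber_center []
bottle_clear_center []
module []
blue_cap []
```

View pics/scene0.png

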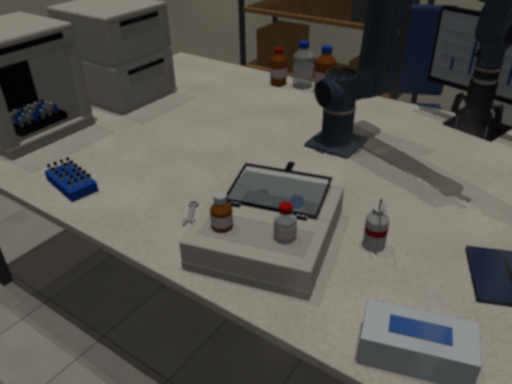

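View pics/top0.png

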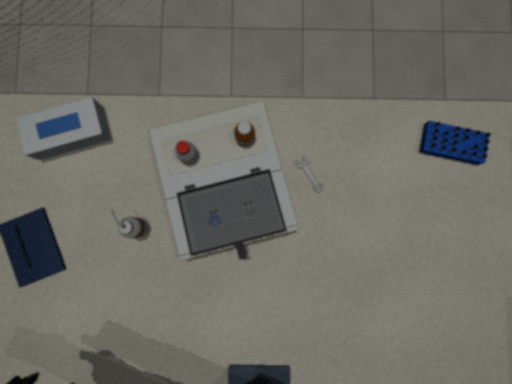

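View pics/wrist0.png

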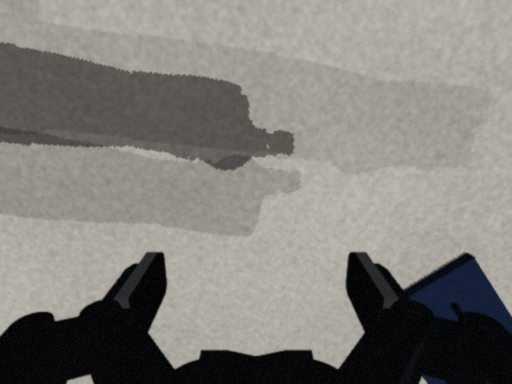

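```bash
cat > h.py <<'E'
from rig import manip, vision
import numpy as np, cv2
def px(cal,uv,z=None,depth=None):
    f=192/np.tan(np.radians(cal['fovy']/2));E=np.array(cal['extrinsics'])
    r=np.array([(uv[0]-cal['cx'])/f,-(uv[1]-cal['cy'])/f,-1.])
    d=E[:3,:3]@r;o=E[:3,3]
    t=depth if depth is not None else (z-o[2])/d[2]
    return o+t*d
def proj(cal,P):
    f=192/np.tan(np.radians(cal['fovy']/2));E=np.array(cal['extrinsics'])
    c=E[:3,:3].T@(np.asarray(P,float)-E[:3,3])
    return np.array([cal['cx']+f*c[0]/-c[2],cal['cy']-f*c[1]/-c[2]])
E
python3 - <<'E'
from h import *
p,d=vision.grab_frame("top");c=vision.get_calibration("top")
cv2.imwrite("pics/topz.png",cv2.resize(p[90:280,130:330,::-1],None,fx=4,fy=3.15*4/3.15 if 0 else 3,interpolation=cv2.INTER_CUBIC))
g=lambda u,v:px(c,(u,v),depth=d[int(v),int(u)])
for uv in [(242,251),(243,256),(221,182),(215,217),(250,208),(186,148),(245,130),(130,228),(312,175),(190,250),(282,235),(200,230),(160,150),(265,110),(250,215),(225,120)]:
    print(uv,g(*uv).round(1))
h=px(c,vision.mark_of("cover_hinge","top")[0]['at'],z=103);print("hinge",h)
for m in vision.mark_of("cover_tab","top"): print("tab",m,px(c,m['at'],z=104.5),px(c,m['at'],z=140))
m=vision.mark_of("module","top");print(px(c,m[0]['at'],z=0),m)
p,d=vision.grab_frame("scene");c=vision.get_calibration("scene")
cv2.imwrite("pics/scz.png",cv2.resize(p[150:300,170:360,::-1],None,fx=4,fy=4,interpolation=cv2.INTER_CUBIC))
for uv in [(290,167),(291,164),(250,170),(325,180),(270,170),(270,190)]: print(uv,px(c,uv,depth=d[uv[1],uv[0]]).round(1))
E
```

```text
(242, 251) [450.4  55.8 135.6]
(243, 256) [436.5  52.8 135. ]
(221, 182) [649.6 121.5 106.5]
(215, 217) [546.  135.8 117.3]
(250, 208) [573.4  34.9 118.7]
(186, 148) [727.9 209.8 207.2]
(245, 130) [780.5  51.4 204.9]
(130, 228) [511.  373.1 138.6]
(312, 175) [ 689.4 -163.5    6.5]
(190, 250) [450.9 203.9 127.3]
(282, 235) [495.5 -68.5  -0.9]
(200, 230) [507.9 178.1 118.4]
(160, 150) [744.1 305.8 100. ]
(265, 110) [870.7  -6.2 102. ]
(250, 215) [553.   34.6 120.7]
(225, 120) [838.9 113.9  99.1]
hinge [651.36781857 116.13870927 103.        ]
tab {'at': [242.1, 251.8], 'score': 0.67} [446.47708405  56.11850663 104.5       ] [448.44677581  55.41951659 140.        ]
[546.64431886  90.59639972   0.        ] [{'at': [232.5, 218.3], 'score': 0.92}]
(290, 167) [460.9  70.2 135.5]
(291, 164) [446.1  64.7 137.5]
(250, 170) [532.4 -33.5 125.8]
(325, 180) [454.6 191.6 126.1]
(270, 170) [502.7  22.6 129.6]
(270, 190) [583.1  76.4 117.7]
```

View pics/topz.png

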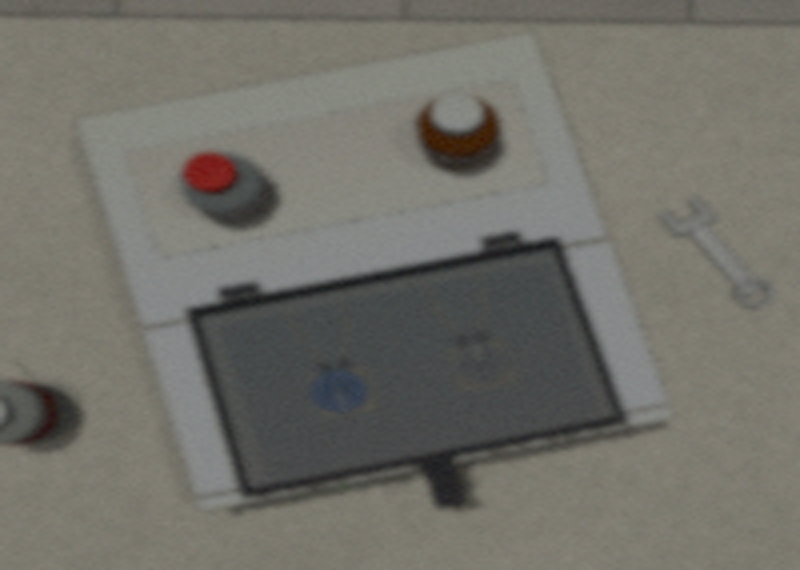

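View pics/scz.png

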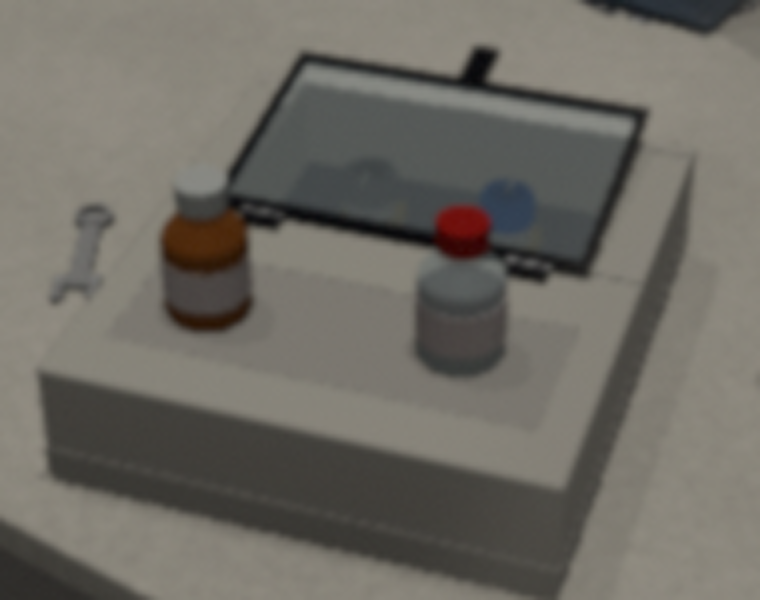

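Run:
```python
from h import *
from scipy.optimize import least_squares
c=vision.get_calibration("top")
zo=lambda x,y:(130+x/4,90+y/3)
pts=[(zo(80,120),(315,180)),(zo(535,35),(315,-180)),(zo(668,410),(-90,-180)),(zo(200,497),(-90,180))]
W=np.array([px(c,p,z=100)[:2] for p,_ in pts]);print(W.round(1))
h=px(c,(221.7,182.4),z=103)[:2]
M=np.array([q for _,q in pts]+[(105,0)],float);W=np.vstack([W,h])
def f(v):
    a=v[2];R=np.array([[np.cos(a),-np.sin(a)],[np.sin(a),np.cos(a)]])
    return ((M@R.T+v[:2])-W).ravel()
r=least_squares(f,[545,90,0.25]);print(r.x,r.fun.round(1))
a=r.x[2];X=np.array([np.cos(a),np.sin(a)]);Y=np.array([-X[1],X[0]])
o=r.x[:2]
print("blue",o+55*Y,"grey",o-55*Y)
for ph in(0,.1,.15,.2,.25):
    t=o+105*X-218*np.cos(ph)*X; print(ph,t,103+218*np.sin(ph))
hh=o+105*X
print("hinge",hh)
```

```text
[[ 804.5  337.9]
 [ 897.1   -2.2]
 [ 521.4 -103.9]
 [ 432.8  236.8]]
[5.53768033e+02 8.88031674e+01 2.62760769e-01] [  6.7   6.6   7.6  -1.   -7.8  -4.5 -12.7   2.5   6.2  -3.6]
blue [539.48191813 141.91537796] grey [568.05414841  35.69095677]
0 [444.64658241  59.45169444] 103.0
0.1 [445.698293    59.73458341] 124.76368482900854
0.15 [447.01046689  60.08753176] 135.57751287924464
0.2 [448.8429164   60.58042378] 146.30991411332334
0.25 [451.19106134  61.21202749] 156.934063117486
hinge [655.16407168 116.0766599 ]
```

Emit:
apply_moves(motion=[0.03,-0.045,0.01,0.05,0.06,-0.09,0.02,0.1,0.09,-0.135,0.03,0.15,0.12,-0.18,0.04,0.2,0.15,-0.225,0.05,0.25,0.18,-0.27,0.06,0.3,0.21,-0.315,0.06,0.35,0.24,-0.36,0.06,0.4,0.27,-0.405,0.06,0.45,0.285,-0.44,0.06,0.5,0.29,-0.45,0.06,0.525,0.29,-0.45,0.06,0.525], hand=1)

```text
time: 3.1
eef_pos: [425.6, 56.5, 259.5]
tcp_rot: [[-0.0, -0.259, 0.966], [0.0, 0.966, 0.259], [-1.0, 0.0, -0.0]]
contact_force: [0.0, -0.1, 0.4]
opening: 0.996
```

```bash
cat > look.py <<'E'
from h import *
import sys
tag=sys.argv[1]; names=sys.argv[2:]
s=manip.sense();c=vision.get_calibration("wrist");p,d=vision.grab_frame("wrist")
cv2.imwrite(f"pics/{tag}.png",p[:,:,::-1]);np.save(f"pics/{tag}.npy",d);np.save(f"pics/{tag}_c.npy",c,allow_pickle=True)
print(s['time'],s['eef_pos'].round(1),s['q'].round(3),'F',s['contact_force'].round(1),'T',s['ft_torque'].round(2),s['opening'].round(3),'yaw',np.arctan2(s['tcp_rot'][1,1],s['tcp_rot'][0,1]).round(3))
for t in names:
    for m in vision.mark_of(t,"wrist")[:2]:
        u,v=m['at'];dd=d[int(round(v)),int(round(u))]
        print(t,round(m['score'],2),np.round(m['at'],1),px(c,m['at'],depth=dd).round(1),dd)
E
python3 look.py w1 cover_tab cover_hinge blue_cap_center grey_cap_center
```

```text
Traceback (most recent call last):
  File "look.py", line 6, in <module>
    print(s['time'],s['eef_pos'].round(1),s['q'].round(3),'F',s['contact_force'].round(1),'T',s['ft_torque'].round(2),s['opening'].round(3),'yaw',np.arctan2(s['tcp_rot'][1,1],s['tcp_rot'][0,1]).round(3))
                                                                                                                      ^^^^^^^^^^^^^^^^^^
AttributeError: 'float' object has no attribute 'round'
```

View pics/w1.png

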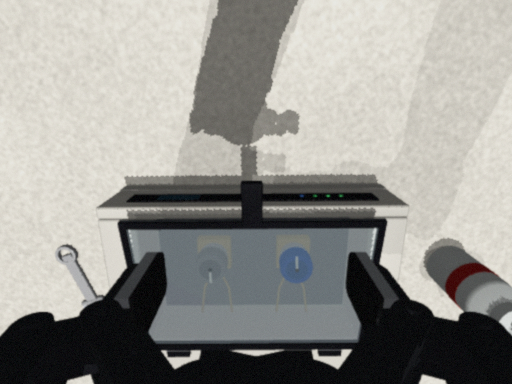

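```bash
sed -i "s/s\['opening'\].round(3)/round(s['opening'],3)/" look.py
python3 look.py w2 cover_tab cover_hinge blue_cap_center grey_cap_center module
python3 - <<'E'
from h import *
d=np.load('pics/w2.npy');c=np.load('pics/w2_c.npy',allow_pickle=True).item()
for uv in [(252,186),(252,195),(252,205),(244,190),(260,190),(135,228),(380,228),(125,345),(99,210),(407,210),(296,265),(211,262),(170,320),(340,320),(250,320)]:
    print(uv,px(c,uv,depth=d[uv[1],uv[0]]).round(1))
p=cv2.imread('pics/w2.png');cv2.imwrite('pics/w2z.png',cv2.resize(p[170:320,180:380],None,fx=4,fy=4,interpolation=cv2.INTER_CUBIC))
E
```

```text
3.15 [425.3  57.1 259.6] [-0.023 -0.174  0.008  1.754  0.    -0.286] F [ 0.4  0.2 -0.2] T [-0.02  0.02  0.01] 1.0 yaw 1.834
cover_tab 0.55 [250.7 193.7] [441.5  56.3 134.4] 313.72363
cover_hinge 0.97 [251.9 344.7] [646.  111.5 109.2] 401.85638
blue_cap_center 0.7 [251.4 194.5] [442.1  57.2 134.7] 313.72363
module 0.87 [255.6 241.3] [495.6  76.  125.1] 339.95468
(252, 186) [433.   55.4 136. ]
(252, 195) [442.2  57.9 135.5]
(252, 205) [453.2  60.8 133.4]
(244, 190) [439.3  48.8 135. ]
(260, 190) [435.3  64.3 134.6]
(135, 228) [511.8 -52.1 129.4]
(380, 228) [444.2 198.6 129.6]
(125, 345) [416.9  20.5 369.6]
(99, 210) [ 516.3 -103.9   99.4]
(407, 210) [424.8 236.4  98.8]
(296, 265) [513.9 128.3 121.5]
(211, 262) [535.3  34.5 121.4]
(170, 320) [632.8   3.1 112.6]
(340, 320) [578.8 207.  111.5]
(250, 320) [608.7  99.2 110.4]
```

View pics/w2z.png

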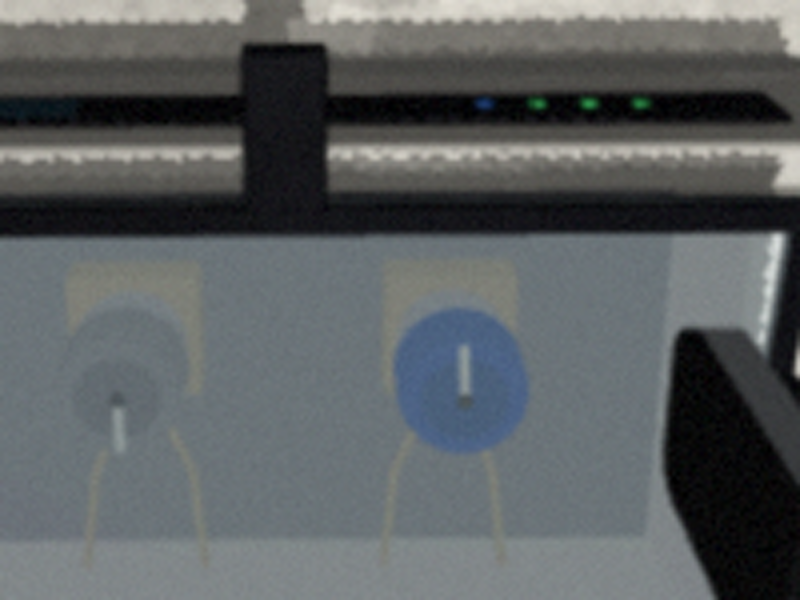

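Emit:
apply_moves(motion=[0.01,0.001,-0.04,0,0.019,0.0015,-0.08,0,0.019,0.0015,-0.12,0,0.019,0.0015,-0.143,0,0.019,0.0015,-0.143,0])

```text
time: 4.08
eef_pos: [442.0, 59.8, 114.5]
tcp_rot: [[-0.005, -0.263, 0.965], [0.0, 0.965, 0.263], [-1.0, 0.001, -0.005]]
contact_force: [-0.3, 0.6, 0.2]
opening: 1.001
```

Emit:
apply_moves(motion=[0,0,0,0,0,0,0,0,0,0,0,0,0,0,0,0,0,0,0,0,0,0,0,0], hand=0, force=30)

```text
time: 4.82
eef_pos: [442.0, 59.8, 114.5]
tcp_rot: [[-0.005, -0.263, 0.965], [0.0, 0.965, 0.263], [-1.0, 0.001, -0.004]]
contact_force: [-0.1, 0.3, 0.1]
opening: 0.001
```

```bash
python3 look.py w3 cover_tab
```

```text
4.825 [442.   59.8 114.5] [-0.016 -0.156 -0.265  1.466  0.    -0.282] F [-0.1  0.3  0.1] T [-0.04  0.03  0.02] 0.001 yaw 1.837
cover_tab 0.87 [252.1 248.9] [431.9  55.4 159.6] 143.41673
```

View pics/w3.png

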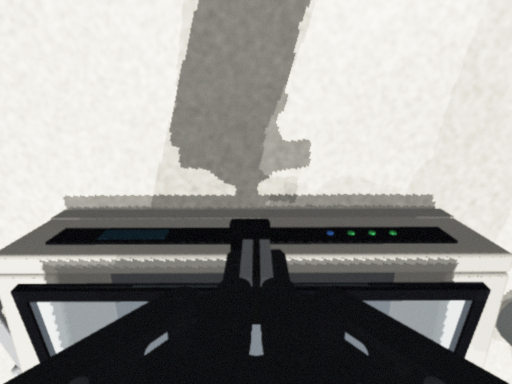

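Run:
```python
from h import *
d=np.load('pics/w3.npy');c=np.load('pics/w3_c.npy',allow_pickle=True).item()
for uv in [(250,222),(250,230),(240,230),(262,230),(250,240),(250,250),(240,250),(250,260),(265,260),(234,270),(284,270),(100,289),(400,289),(100,240),(150,265)]:
    print(uv,px(c,uv,depth=d[uv[1],uv[0]]).round(1),d[uv[1],uv[0]])
print(proj(c,manip.sense()['eef_pos']))
p=cv2.imread('pics/w3.png');cv2.imwrite('pics/w3z.png',cv2.resize(p[200:340,170:340],None,fx=4,fy=4,interpolation=cv2.INTER_CUBIC)+0)
p,d=vision.grab_frame("scene");cv2.imwrite("pics/s3.png",cv2.resize(p[110:260,190:380,::-1],None,fx=4,fy=4,interpolation=cv2.INTER_CUBIC))
```

```text
(250, 222) [429.9  53.4 132.9] 168.18402
(250, 230) [433.4  54.4 135.3] 167.00085
(240, 230) [434.6  49.2 135.8] 166.4861
(262, 230) [431.8  60.6 135.3] 167.03108
(250, 240) [432.4  54.4 149.6] 153.0706
(250, 250) [431.8  54.4 161.3] 141.71823
(240, 250) [436.7  50.6 154.2] 149.62662
(250, 260) [432.   54.6 169.9] 133.55907
(265, 260) [429.9  60.7 170.7] 132.69635
(234, 270) [437.1  49.  172.4] 132.19469
(284, 270) [431.9  69.7 171.6] 133.12773
(100, 289) [496.3 -21.1 129. ] 185.11847
(400, 289) [448.8 149.9 130.3] 183.79619
(100, 240) [494.3 -44.9  79.4] 229.97939
(150, 265) [491.2  -1.2 100.8] 212.1601
[255.5166193  230.78788197]
```

View pics/w3z.png

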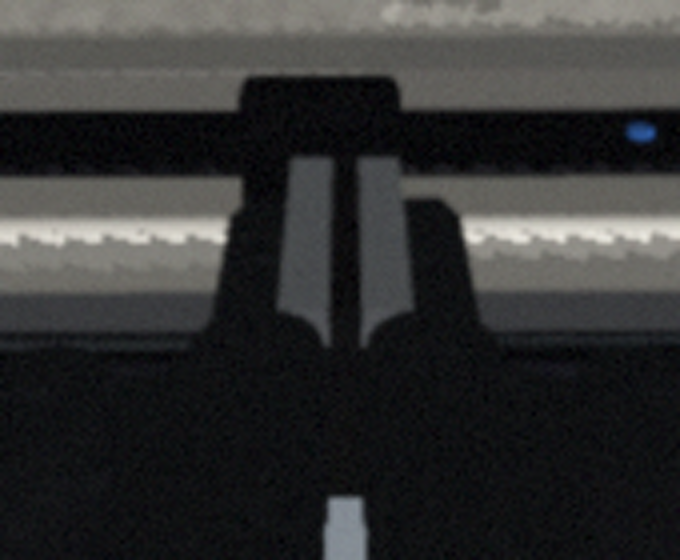

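View pics/s3.png

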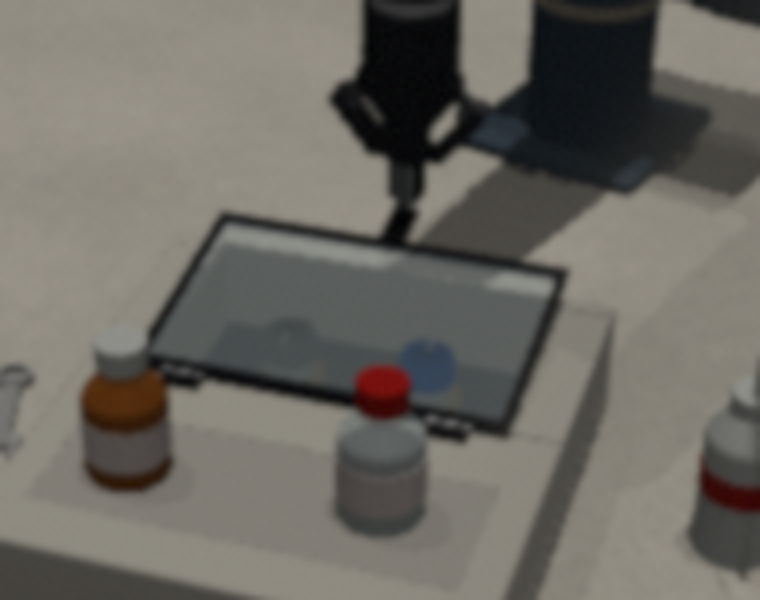

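Run:
```python
from h import *
for n in('w2','w3'):
    d=np.load(f'pics/{n}.npy');c=np.load(f'pics/{n}_c.npy',allow_pickle=True).item()
    if n=='w2':
        e=np.array([425.3,57.1,259.6]); L=[(u,v) for v in range(250,300,8) for u in (140,150,160,350,355,360)]
    else:
        e=np.array([442,59.8,114.5]); L=[(u,v) for v in range(226,280,4) for u in (240,262)]
    a=.263;X=np.array([np.cos(a),np.sin(a),0]);Y=np.array([-X[1],X[0],0])
    for uv in L:
        P=px(c,uv,depth=d[uv[1],uv[0]])-e; print(n,uv,'fwd %.1f lat %.1f up %.1f'%(P@X,P@Y,P[2]))
    for up in (0,10,20,30): print(up,proj(c,e+np.array([0,0,up])-11*X),proj(c,e+np.array([0,0,up])+11*X))
```

```text
w2 (140, 250) fwd 84.3 lat -128.1 up -136.4
w2 (150, 250) fwd 84.2 lat -116.9 up -136.1
w2 (160, 250) fwd 83.6 lat -105.4 up -134.9
w2 (350, 250) fwd 84.2 lat 104.4 up -136.2
w2 (355, 250) fwd 84.2 lat 110.0 up -136.2
w2 (360, 250) fwd 83.7 lat 115.1 up -135.3
w2 (140, 258) fwd 94.3 lat -129.2 up -136.4
w2 (150, 258) fwd -11.1 lat -45.7 up 53.5
w2 (160, 258) fwd -9.0 lat -42.7 up 49.6
w2 (350, 258) fwd -8.3 lat 42.9 up 48.3
w2 (355, 258) fwd -11.3 lat 43.2 up 53.7
w2 (360, 258) fwd -11.5 lat 45.3 up 54.0
w2 (140, 266) fwd -11.6 lat -47.4 up 60.9
w2 (150, 266) fwd -11.7 lat -43.2 up 61.1
w2 (160, 266) fwd -6.0 lat -42.5 up 51.4
w2 (350, 266) fwd -5.3 lat 42.6 up 50.1
w2 (355, 266) fwd -8.6 lat 42.9 up 55.8
w2 (360, 266) fwd -11.6 lat 43.1 up 60.8
w2 (140, 274) fwd -11.2 lat -45.5 up 66.4
w2 (150, 274) fwd -10.3 lat -42.1 up 64.9
w2 (160, 274) fwd -2.1 lat -42.7 up 51.7
w2 (350, 274) fwd -1.7 lat 42.7 up 50.9
w2 (355, 274) fwd -5.4 lat 42.8 up 56.9
w2 (360, 274) fwd -8.8 lat 42.9 up 62.4
w2 (140, 282) fwd -11.0 lat -43.7 up 71.6
w2 (150, 282) fwd -6.9 lat -42.3 up 65.4
w2 (160, 282) fw
[... 1513 characters left out ...]
7.8 lat -7.1 up 47.9
w3 (262, 258) fwd -10.8 lat 2.8 up 53.3
w3 (240, 262) fwd -10.9 lat -6.6 up 57.0
w3 (262, 262) fwd -10.6 lat 2.7 up 56.5
w3 (240, 266) fwd -11.2 lat -6.4 up 60.8
w3 (262, 266) fwd -11.5 lat 2.6 up 61.3
w3 (240, 270) fwd -11.1 lat -6.3 up 63.8
w3 (262, 270) fwd -11.7 lat 2.6 up 64.8
w3 (240, 274) fwd -10.9 lat -6.2 up 66.5
w3 (262, 274) fwd -10.8 lat 2.5 up 66.3
w3 (240, 278) fwd -11.9 lat -5.9 up 71.0
w3 (262, 278) fwd -10.5 lat 2.5 up 68.6
0 [255.60756206 213.8584495 ] [255.49264216 247.12647957]
10 [255.6071359  220.13466784] [255.48625428 254.90821087]
20 [255.60666113 227.1265913 ] [255.47916547 263.54380636]
30 [255.60612896 234.9640447 ] [255.47125369 273.18196164]
```

Run:
```python
from h import *
p,d=vision.grab_frame("scene");c=vision.get_calibration("scene")
e=manip.sense()['eef_pos']
for up in(0,20,37,60): print(up,proj(c,e+[0,0,up]).round(1))
u0,v0=proj(c,e+[0,0,37])
for v in range(int(v0)-16,int(v0)+14,2):
    u=int(round(u0)); print(u,v,p[v,u],(px(c,(u,v),depth=d[v,u])-e).round(1))
```

```text
0 [290.2 169.3]
20 [290.3 163.9]
37 [290.5 159.2]
60 [290.6 152.8]
290 143 [6 8 9] [ 7.2  1.1 97.9]
290 145 [6 7 8] [10.   3.  92.8]
290 147 [7 7 9] [ 5.5  0.4 83.1]
290 149 [7 9 9] [11.8  4.4 80.1]
290 151 [22 23 24] [ 1.4 -1.7 66.6]
290 153 [31 32 32] [ 8.1  2.6 63.8]
290 155 [32 33 33] [ 6.4  1.7 55.7]
290 157 [32 32 33] [ 7.6  2.6 49.3]
290 159 [35 35 36] [ 8.2  3.2 42.6]
290 161 [30 30 31] [-8.1 -6.4 24.6]
290 163 [6 5 6] [-0.2 -1.5 22.6]
290 165 [4 4 7] [ 6.6  2.8 20. ]
290 167 [ 9 10 10] [19.1 10.6 21.3]
290 169 [24 23 22] [29.9 17.2 21.5]
290 171 [26 27 28] [30.4 17.7 14.6]
```

Emit:
apply_moves(motion=[0,0,0.01,0,0,0,0.01,0,0.0045,-0.002,0.01,0,0.0045,-0.002,0,0,0.0045,-0.002,-0.02,0,0.0045,-0.002,-0.038,0,0.0045,-0.002,-0.038,0], hand=1)

```text
time: 5.9
eef_pos: [444.3, 57.9, 73.8]
tcp_rot: [[-0.01, -0.263, 0.965], [0.0, 0.965, 0.263], [-1.0, 0.003, -0.009]]
contact_force: [0.0, 0.3, 1.2]
opening: 0.998
```

Emit:
apply_moves(motion=[0,0,0,0,0,0,0,0,0,0,0,0,0,0,0,0,0,0,0,0], hand=0, force=30)

```text
time: 6.52
eef_pos: [445.0, 57.1, 74.5]
tcp_rot: [[-0.008, -0.263, 0.965], [-0.001, 0.965, 0.263], [-1.0, 0.001, -0.008]]
contact_force: [0.6, -3.0, 1.5]
opening: 0.252
```

```bash
python3 look.py w4 cover_tab
```

```text
6.525 [445.   57.1  74.5] [-2.100e-02 -1.330e-01 -3.250e-01  1.387e+00 -1.000e-03 -2.870e-01] F [ 0.6 -3.   1.5] T [-0.53 -0.05  0.06] 0.252 yaw 1.837
cover_tab 0.92 [258.1 284.6] [443.7  58.  133.4] 133.08911
```

View pics/w4.png

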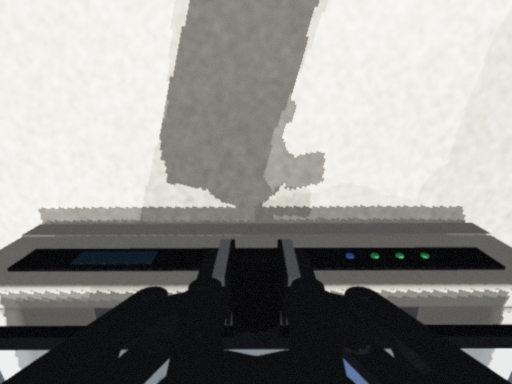

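```bash
python3 -c "
from math import *
f0=.131
for k in range(1,18):
    f=f0+.1*k;x=218*(cos(f0)-cos(f));z=218*(sin(f)-sin(f0));print(round(f,3),round(x*.9656/1e3,4),round(x*.26/1e3,4),round(z/1e3,4))"
```

```text
0.231 0.0038 0.001 0.0214
0.331 0.0096 0.0026 0.0424
0.431 0.0174 0.0047 0.0626
0.531 0.0272 0.0073 0.0819
0.631 0.0387 0.0104 0.1001
0.731 0.052 0.014 0.1171
0.831 0.0668 0.018 0.1325
0.931 0.083 0.0224 0.1464
1.031 0.1005 0.0271 0.1585
1.131 0.1191 0.0321 0.1688
1.231 0.1385 0.0373 0.1771
1.331 0.1587 0.0427 0.1833
1.431 0.1794 0.0483 0.1874
1.531 0.2003 0.0539 0.1894
1.631 0.2214 0.0596 0.1891
1.731 0.2423 0.0652 0.1867
1.831 0.2629 0.0708 0.1822
```

Emit:
apply_moves(motion=[0.004,0.001,0.021,0,0.01,0.0025,0.042,0,0.0175,0.0045,0.063,0,0.027,0.0075,0.082,0,0.039,0.0105,0.1,0,0.052,0.014,0.117,0,0.067,0.018,0.1325,0,0.083,0.0225,0.1465,0,0.083,0.0225,0.1465,0])

```text
time: 7.75
eef_pos: [527.0, 79.8, 221.2]
tcp_rot: [[-0.011, -0.263, 0.965], [-0.001, 0.965, 0.263], [-1.0, 0.002, -0.011]]
contact_force: [-4.1, -0.6, 4.7]
opening: 0.25
```

```bash
python3 look.py w5 cover_tab
python3 - <<'E'
from h import *
p,d=vision.grab_frame("scene");cv2.imwrite("pics/s5.png",cv2.resize(p[60:260,170:380,::-1],None,fx=3.5,fy=3,interpolation=cv2.INTER_CUBIC))
E
```

```text
7.75 [527.   79.8 221.2] [ 2.500e-02  8.900e-02  1.860e-01  1.679e+00 -1.000e-03 -2.410e-01] F [-4.1 -0.6  4.7] T [-0.41  1.12 -0.06] 0.25 yaw 1.837
cover_tab 0.84 [258.2 274.5] [515.7  77.7 289.7] 120.82848
```

View pics/s5.png

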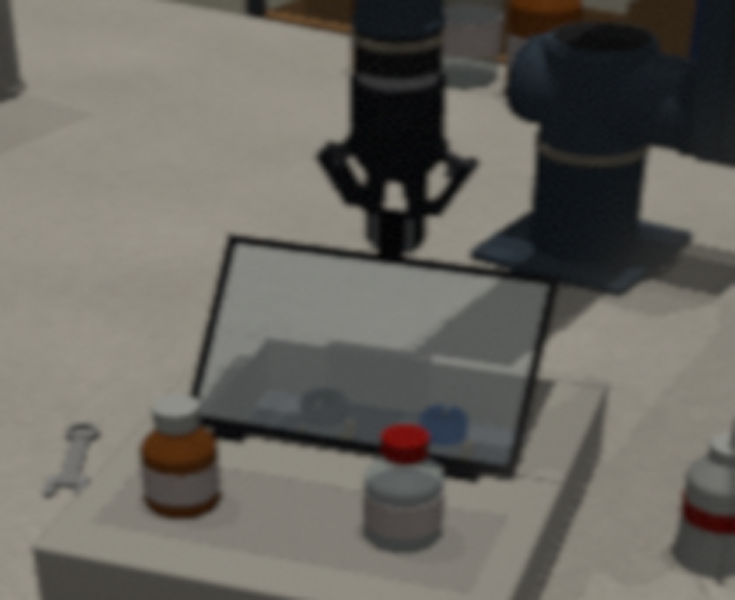

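Emit:
apply_moves(motion=[0.0175,0.0045,0.012,0,0.036,0.0095,0.0225,0,0.0555,0.015,0.031,0,0.076,0.0205,0.037,0,0.0965,0.026,0.041,0,0.1175,0.0315,0.043,0,0.1385,0.037,0.0425,0,0.1585,0.0425,0.0405,0,0.1585,0.0425,0.0405,0])

```text
time: 9.02
eef_pos: [687.7, 124.2, 261.2]
tcp_rot: [[-0.006, -0.264, 0.965], [0.003, 0.965, 0.264], [-1.0, 0.004, -0.005]]
contact_force: [1.5, 2.3, 0.7]
opening: 0.252
```

```bash
python3 look.py w6 cover_tab
python3 - <<'E'
from h import *
p,d=vision.grab_frame("scene");c=vision.get_calibration("scene");np.save("pics/s6.npy",d);cv2.imwrite("pics/s6f.png",p[:,:,::-1])
cv2.imwrite("pics/s6.png",cv2.resize(p[60:260,170:380,::-1],None,fx=3.5,fy=3,interpolation=cv2.INTER_CUBIC))
E
```

```text
9.025 [687.7 124.2 261.2] [ 0.081  0.629  0.957  1.905  0.003 -0.186] F [1.5 2.3 0.7] T [ 0.41 -0.11 -0.06] 0.252 yaw 1.838
cover_tab 0.7 [256.3 272.5] [679.4 122.1 322.7] 128.46642
cover_tab 0.45 [203.8  34.7] [568.1  37.7  86. ] 315.5804
```

View pics/s6.png

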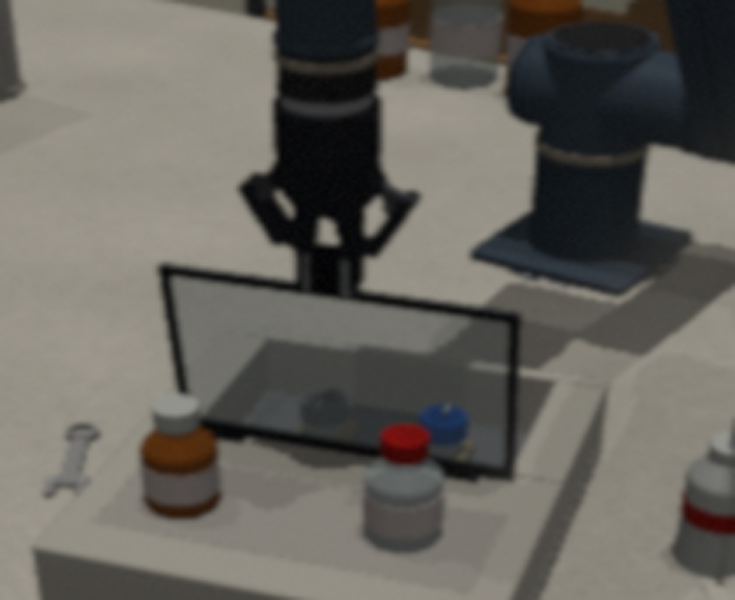

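Run:
```python
from h import *
d=np.load("pics/s6.npy");c=vision.get_calibration("scene");p=cv2.imread("pics/s6f.png")
X=np.array([.9656,.26,0])
for u in (230,240,290,300,310):
  pts=[]
  for v in range(145,222):
    if p[v,u].max()<22:
        P=px(c,(u,v),depth=d[v,u]);pts.append((v,round(float(P@X),1),round(float(P[2]),1)))
  print(u,pts)
```

```text
230 [(201, 665.8, 110.6), (202, 667.6, 108.4)]
240 [(153, 691.1, 291.3), (203, 664.7, 109.7), (204, 662.9, 104.8)]
290 []
300 [(163, 1728.5, 906.2), (215, 666.0, 110.0), (216, 667.3, 107.6), (217, 672.2, 107.9)]
310 [(165, 689.3, 288.9)]
```

View pics/w6.png

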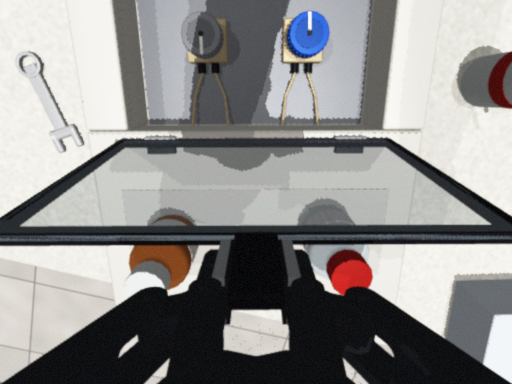

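Emit:
apply_moves(motion=[0,0,0,0,0,0,0,0,0,0,0,0,-0.02,-0.0055,0.0,0,-0.05,-0.0135,0.0,0,-0.1,-0.02,0.0,0,-0.15,-0.02,-0.03,0,-0.19,-0.02,-0.05,0,-0.22,-0.02,-0.06,0,-0.22,-0.02,-0.06,0], hand=1)

```text
time: 10.42
eef_pos: [463.5, 103.7, 200.2]
tcp_rot: [[-0.01, -0.264, 0.965], [0.002, 0.965, 0.264], [-1.0, 0.004, -0.009]]
contact_force: [0.8, -1.2, 1.0]
opening: 1.001
```

```bash
python3 look.py w7 blue_cap_center blue_cap grey_cap_center cover_hinge
python3 - <<'E'
from h import *
p,d=vision.grab_frame("scene");c=vision.get_calibration("scene")
cv2.imwrite("pics/s7.png",cv2.resize(p[60:260,170:380,::-1],None,fx=3.5,fy=3,interpolation=cv2.INTER_CUBIC))
E
```

```text
10.425 [463.5 103.7 200.2] [ 0.077 -0.07  -0.017  1.634  0.003 -0.19 ] F [ 0.8 -1.2  1. ] T [-0.04 -0.07 -0.02] 1.001 yaw 1.838
blue_cap_center 0.57 [266.6 255.8] [534.7 135.3  87.7] 319.90073
blue_cap 0.84 [269.7 250. ] [527.5 136.5  87.8] 317.8707
grey_cap_center 0.6 [165.7 253.3] [560.3  34.6  85.6] 320.90704
cover_hinge 0.67 [218.9 353.8] [456.7  91.1 306.1] 85.46653
```

View pics/w7.png

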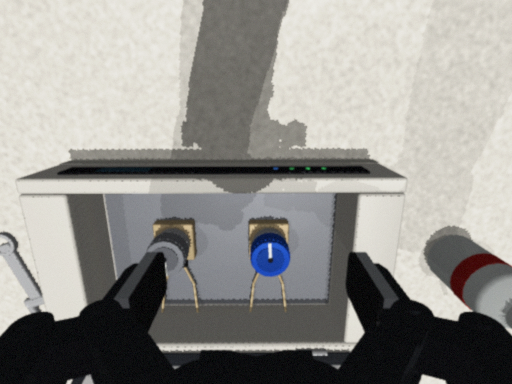

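View pics/s7.png

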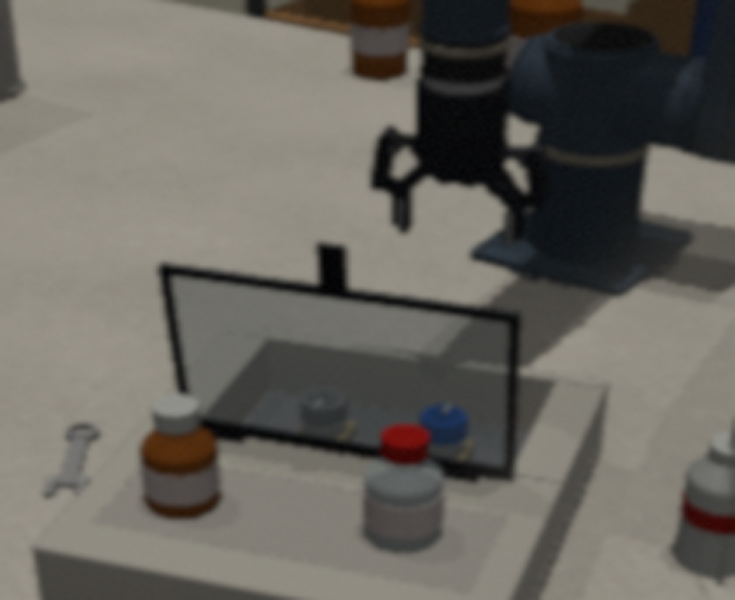

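```bash
cat > cap.py <<'E'
from h import *
import sys
n=sys.argv[1]
d=np.load(f'pics/{n}.npy');c=np.load(f'pics/{n}_c.npy',allow_pickle=True).item();p=cv2.imread(f'pics/{n}.png').astype(int)
b,g,r=p[...,0],p[...,1],p[...,2]
m=((b>70)&(b>1.7*r)).astype(np.uint8)
k,l,st,ce=cv2.connectedComponentsWithStats(m)
i=1+np.argmax(st[1:,4]);print(st[i],ce[i])
x,y,w,h,_=st[i]
P=np.array([px(c,(u,v),depth=d[v,u]) for v in range(y,y+h) for u in range(x,x+w) if l[v,u]==i])
print('z pct',np.percentile(P[:,2],[5,25,50,75,90,97]).round(1))
zt=np.median(P[P[:,2]>83][:,2]);T=P[abs(P[:,2]-zt)<2.5]
(cx,cy),R=cv2.minEnclosingCircle(T[:,:2].astype(np.float32));print('top',zt,len(T),'circ',cx,cy,R,'mean',T.mean(0))
# white line pixels inside bbox
W=[(u,v) for v in range(y,y+h) for u in range(x,x+w) if p[v,u].min()>110]
Q=np.array([px(c,q,z=zt)[:2] for q in W]);
if len(Q):
    print('white n',len(Q),'mean',Q.mean(0),'bbox px',np.min(W,0),np.max(W,0))
    dv=Q.mean(0)-[cx,cy];print('line ang world',np.arctan2(dv[1],dv[0]),'dist',np.hypot(*dv), 'PCA',np.linalg.svd(Q-Q.mean(0))[2][0])
cv2.imwrite(f'pics/{n}c.png',cv2.resize(p[y-15:y+h+15,x-15:x+w+15].astype(np.uint8),None,fx=6,fy=6,interpolation=cv2.INTER_CUBIC))
E
python3 cap.py w7
```

```text
[ 251  238   39   39 1142] [269.8704028  257.20227671]
z pct [80.5 86.3 87.1 87.7 88.1 88.7]
top 87.20045882018837 990 circ 538.3657836914062 139.33978271484375 20.42058753967285 mean [537.91047105 139.49962867  87.19263333]
white n 211 mean [540.59138035 144.06278559] bbox px [251 238] [289 276]
line ang world 1.1304326192648406 dist 5.221114497717615 PCA [ 0.9663428  -0.25725784]
```

View pics/w7c.png

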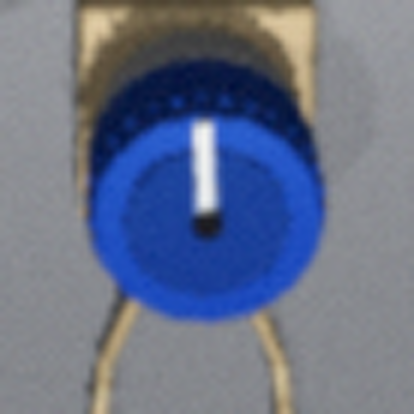

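Run:
```python
from h import *
d=np.load('pics/w7.npy');c=np.load('pics/w7_c.npy',allow_pickle=True).item()
for uv in [(252,222),(269,221),(286,222),(252,232),(286,232),(269,228),(269,233),(240,235),(156,222),(174,222),(194,222),(192,240),(174,232)]:
    print(uv,px(c,uv,depth=d[uv[1],uv[0]]).round(1))
```

```text
(252, 222) [521.8 115.9  38.9]
(269, 221) [516.9 135.1  35.1]
(286, 222) [510.9 153.6  40.5]
(252, 232) [530.5 118.3  47.2]
(286, 232) [520.9 156.1  45.5]
(269, 228) [520.3 135.5  47.9]
(269, 233) [519.1 134.4  65.1]
(240, 235) [544.7 107.1  31.6]
(156, 222) [550.9   8.7  39.3]
(174, 222) [545.3  28.8  39.4]
(194, 222) [542.2  50.5  32.9]
(192, 240) [559.4  54.   44.8]
(174, 232) [548.3  34.1  58.2]
```

Emit:
apply_moves(motion=[0.01,0.005,0,0.16,0.02,0.01,0,0.33,0.03,0.015,-0.01,0.5,0.04,0.02,-0.02,0.67,0.05,0.025,-0.03,0.84,0.06,0.03,-0.04,1.01,0.07,0.034,-0.05,1.18,0.0745,0.0355,-0.06,1.35,0.0745,0.0355,-0.07,1.52,0.0745,0.0355,-0.08,1.69,0.0745,0.0355,-0.08,1.8,0.0745,0.0355,-0.08,1.8])

```text
time: 12.22
eef_pos: [543.1, 139.3, 121.9]
tcp_rot: [[-0.001, -0.88, -0.474], [-0.006, -0.474, 0.88], [-1.0, 0.004, -0.005]]
contact_force: [0.1, 0.4, 0.6]
opening: 1.005
```

```bash
python3 look.py w8 blue_cap_center; python3 cap.py w8
```

```text
12.225 [543.1 139.3 121.9] [ 0.135  0.14   0.043  1.476 -0.006 -1.93 ] F [0.1 0.4 0.6] T [ 0.01 -0.02  0.  ] 1.005 yaw -2.648
blue_cap_center 0.68 [258.2 207.9] [541.9 136.5  88.4] 220.92726
[ 233  178   56   61 2525] [259.34970297 207.80712871]
z pct [72.2 86.3 87.1 87.7 88.2 88.6]
top 87.29488709380541 2097 circ 538.7217407226562 139.8924102783203 20.205827713012695 mean [539.68827292 139.24073734  87.28248037]
white n 381 mean [529.99693154 149.5852193 ] bbox px [233 213] [288 238]
line ang world 2.3036844438528252 dist 13.041197875391868 PCA [-0.82624764 -0.56330705]
```

View pics/w8.png

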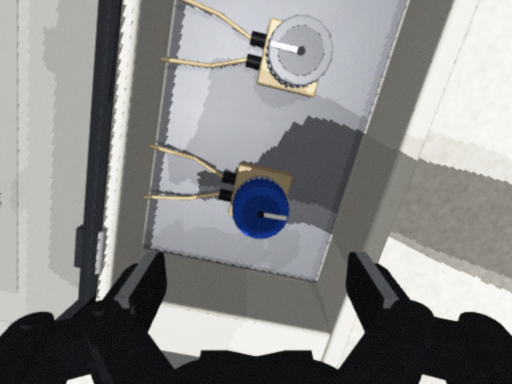

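Emit:
apply_moves(motion=[-0.0045,0.0005,0,0,-0.0045,0.0005,0,0,-0.0045,0.0005,-0.02,0])

```text
time: 12.7
eef_pos: [540.4, 140.1, 104.3]
tcp_rot: [[0.005, -0.881, -0.474], [-0.005, -0.474, 0.881], [-1.0, -0.002, -0.007]]
contact_force: [-0.1, 0.8, -0.5]
opening: 1.003
```

```bash
python3 look.py w9; python3 cap.py w9
python3 - <<'E'
from h import *
c=np.load('pics/w9_c.npy',allow_pickle=True).item()
s=manip.sense();print(s['eef_pos'],s['tcp_rot'][:,0],proj(c,s['eef_pos']+[0,0,40]))
E
```

```text
12.7 [540.4 140.1 104.3] [ 0.137  0.13  -0.003  1.435 -0.006 -1.927] F [-0.1  0.8 -0.5] T [ 0.04 -0.05 -0.01] 1.003 yaw -2.648
[ 228  181   61   66 2954] [257.10832769 213.68348003]
z pct [72.3 86.3 87.1 87.7 88.2 88.7]
top 87.26498293465345 2446 circ 538.5994873046875 139.98385620117188 20.22038459777832 mean [539.62425805 139.10884936  87.26433116]
white n 434 mean [530.66483251 149.3889078 ] bbox px [228 220] [288 246]
line ang world 2.271597473624981 dist 12.305029145014966 PCA [-0.83168624 -0.55524589]
[537.64626127 139.70896284  99.89640874] [-0.00266798 -0.00617318 -0.99997739] [259.8167227  259.75257724]
```

View pics/w9.png

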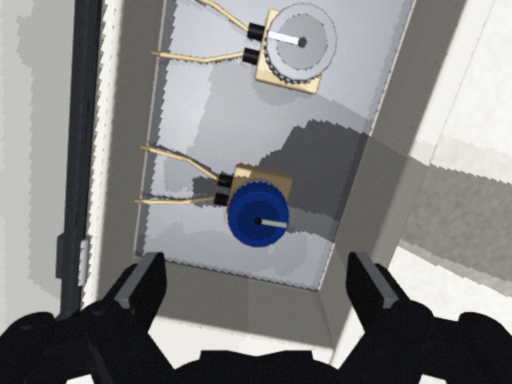

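Emit:
apply_moves(motion=[0.001,0,-0.02,0,0.001,0,-0.04,0,0.001,0,-0.06,0,0.001,0,-0.076,0,0.001,0,-0.078,0,0.001,0,-0.078,0])

```text
time: 13.5
eef_pos: [538.9, 139.8, 22.4]
tcp_rot: [[-0.002, -0.881, -0.474], [-0.006, -0.474, 0.881], [-1.0, 0.005, -0.004]]
contact_force: [1.0, -0.4, -0.0]
opening: 1.0
```

```bash
python3 look.py w10; python3 -c "
from rig import manip
print(manip.sense()['eef_pos'])"
```

```text
13.5 [538.9 139.8  22.4] [ 0.137  0.169 -0.124  1.281 -0.006 -1.927] F [ 1.  -0.4 -0. ] T [-0.02  0.01 -0.02] 1.0 yaw -2.648
[539.35078486 139.81750221  22.79861585]
```

View pics/w10.png

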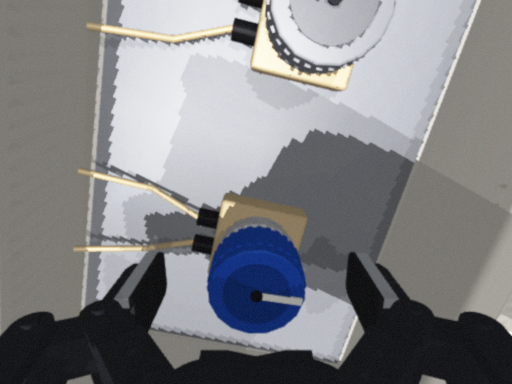

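Emit:
apply_moves(motion=[-0.0005,0,0,0,-0.0005,0,0,0,-0.0005,0,0,0,-0.0005,0,0,0,-0.0005,0,0,0], hand=0, force=45)

```text
time: 14.18
eef_pos: [539.1, 139.7, 23.5]
tcp_rot: [[-0.001, -0.881, -0.473], [-0.006, -0.473, 0.881], [-1.0, 0.003, -0.005]]
contact_force: [-1.9, -0.6, 5.0]
opening: 0.466
```

```bash
python3 look.py w11
```

```text
14.175 [539.1 139.7  23.5] [ 0.137  0.167 -0.124  1.281 -0.006 -1.927] F [-1.9 -0.6  5. ] T [-0.16  0.32  0.04] 0.466 yaw -2.648
```

View pics/w11.png

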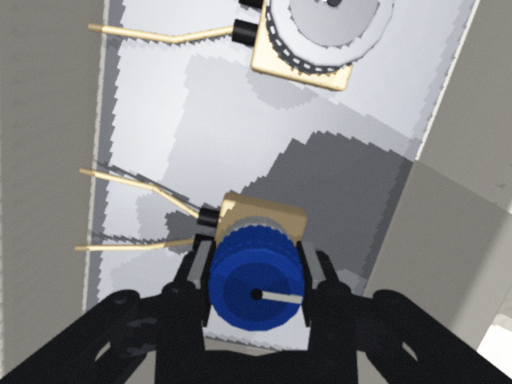

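Emit:
apply_moves(motion=[0,0,-0.0001,-0.17,0,0,-0.0002,-0.34,0,0,-0.0003,-0.51,0,0,-0.0004,-0.68,0,0,-0.0005,-0.85,0,0,-0.0006,-1.02,0,0,-0.0007,-1.19,0,0,-0.0008,-1.36,0,0,-0.0009,-1.53,0,0,-0.001,-1.7,0,0,-0.0011,-1.8,0,0,-0.0011,-1.8])

```text
time: 15.72
eef_pos: [538.8, 140.1, 22.6]
tcp_rot: [[-0.006, -0.262, 0.965], [0.003, 0.965, 0.262], [-1.0, 0.004, -0.005]]
contact_force: [-3.2, -0.2, 3.4]
opening: 0.465
```

```bash
python3 look.py w12
```

```text
15.725 [538.8 140.1  22.6] [ 0.132  0.171 -0.121  1.285  0.003 -0.133] F [-3.2 -0.2  3.4] T [ 0.1   0.49 -0.11] 0.465 yaw 1.836
```

View pics/w12.png

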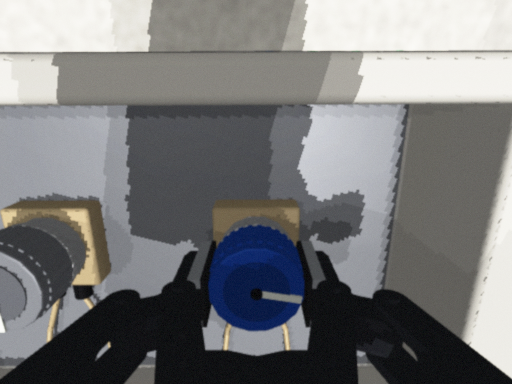

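Emit:
apply_moves(motion=[0,0,-0.0001,-0.12,0,0,-0.0002,-0.24,0,0,-0.0003,-0.36,0,0,-0.0004,-0.48,0,0,-0.0005,-0.6,0,0,-0.0006,-0.72,0,0,-0.0006,-0.84,0,0,-0.0007,-0.96,0,0,-0.0007,-1.0,0,0,-0.0007,-1.0])

```text
time: 17.02
eef_pos: [539.1, 140.3, 21.9]
tcp_rot: [[-0.001, 0.669, 0.743], [0.007, 0.743, -0.669], [-1.0, 0.005, -0.005]]
contact_force: [-0.8, 0.5, 3.4]
opening: 0.466
```

```bash
python3 look.py w13
```

```text
17.025 [539.1 140.3  21.9] [ 0.13   0.165 -0.129  1.276  0.007  0.862] F [-0.8  0.5  3.4] T [0.1  0.2  0.07] 0.466 yaw 0.838
```

View pics/w13.png

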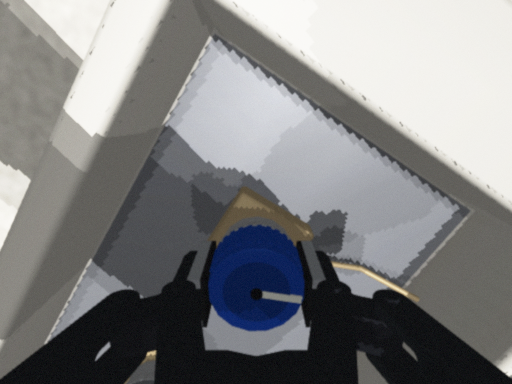

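Still turning with the gripper, with no stop yet (2.8 rad so far). I'll continue in short steps and watch the torque.

Emit:
apply_moves(motion=[0,0,-0.0001,-0.05,0,0,-0.0001,-0.1,0,0,-0.0001,-0.15,0,0,-0.0001,-0.2,0,0,-0.0001,-0.2])

```text
time: 17.7
eef_pos: [539.1, 140.3, 21.8]
tcp_rot: [[0.001, 0.803, 0.597], [0.007, 0.597, -0.803], [-1.0, 0.005, -0.005]]
contact_force: [-0.9, 1.1, 2.7]
opening: 0.471
```

```bash
python3 look.py w14
```

```text
17.7 [539.1 140.3  21.8] [ 0.13   0.163 -0.131  1.274  0.007  1.061] F [-0.9  1.1  2.7] T [ 0.09  0.24 -0.05] 0.471 yaw 0.639
```

Emit:
apply_moves(motion=[0,0,0,-0.05,0,0,0,-0.1,0,0,0,-0.15,0,0,-0.0001,-0.2,0,0,-0.0001,-0.2])

```text
time: 18.38
eef_pos: [539.2, 140.3, 21.7]
tcp_rot: [[0.002, 0.904, 0.427], [0.007, 0.427, -0.904], [-1.0, 0.005, -0.005]]
contact_force: [-1.5, 0.6, 3.5]
opening: 0.464
```

```bash
python3 look.py w15
```

```text
18.375 [539.2 140.3  21.7] [ 0.13   0.162 -0.133  1.273  0.007  1.26 ] F [-1.5  0.6  3.5] T [0.03 0.21 0.07] 0.464 yaw 0.441
```

View pics/w15.png

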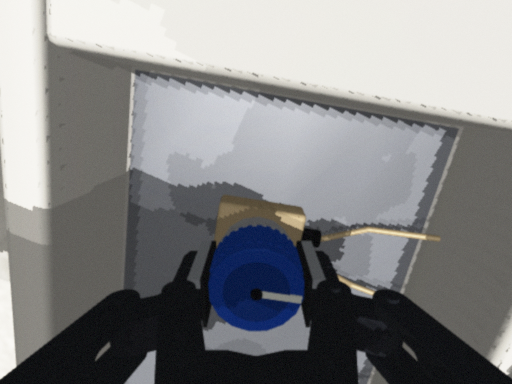

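Emit:
apply_moves(motion=[0,0,0,-0.05,0,0,0,-0.1,0,0,0,-0.15,0,0,-0.0001,-0.2,0,0,-0.0001,-0.2])

```text
time: 19.05
eef_pos: [539.2, 140.6, 21.6]
tcp_rot: [[0.004, 0.971, 0.24], [0.007, 0.24, -0.971], [-1.0, 0.005, -0.006]]
contact_force: [-0.5, 0.3, 2.0]
opening: 0.465
```

```bash
python3 look.py w16
cat > line.py <<'E'
from h import *
import sys
for n in sys.argv[1:]:
    p=cv2.imread(f'pics/{n}.png').astype(int)
    sub=p[280:315,262:310]; 
    W=np.argwhere((sub.min(2)>95)); W=W[:, ::-1]+[262,280]
    # blue surroundings only: column<300
    W=W[W[:,0]<299]
    if len(W)>5:
        m=W.mean(0); v=np.linalg.svd(W-m)[2][0]; print(n,len(W),m.round(2),'slope ang',np.degrees(np.arctan2(v[1],v[0])).round(1))
E
python3 line.py w11 w12 w13 w14 w15 w16
```

```text
19.05 [539.2 140.6  21.6] [ 0.131  0.161 -0.135  1.271  0.006  1.459] F [-0.5  0.3  2. ] T [0.13 0.25 0.28] 0.465 yaw 0.243
w11 282 [281.27 297.66] slope ang 13.1
w12 247 [281.78 297.72] slope ang 13.8
w13 247 [281.55 297.51] slope ang 12.6
w14 243 [281.59 297.55] slope ang 12.5
w15 243 [281.51 297.54] slope ang 12.0
w16 250 [281.05 294.34] slope ang -174.5
```

Emit:
apply_moves(motion=[0,0,0,-0.05,0,0,0,-0.1,0,0,0,-0.1,0,0,0,-0.1])

```text
time: 19.6
eef_pos: [539.3, 140.4, 21.6]
tcp_rot: [[0.004, 0.99, 0.144], [0.006, 0.144, -0.99], [-1.0, 0.005, -0.005]]
contact_force: [-0.6, -1.5, 2.7]
opening: 0.467
```

```bash
python3 look.py w17;python3 line.py w15 w16 w17
```

```text
19.6 [539.3 140.4  21.6] [ 0.131  0.16  -0.135  1.27   0.005  1.558] F [-0.6 -1.5  2.7] T [-0.15  0.13  0.9 ] 0.467 yaw 0.144
w15 243 [281.51 297.54] slope ang 12.0
w16 250 [281.05 294.34] slope ang -174.5
w17 265 [281.4  292.03] slope ang -177.9
```

View pics/w17.png

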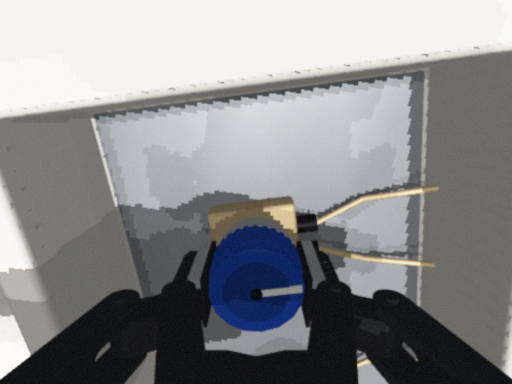

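Emit:
apply_moves(motion=[0,0,0.0001,0.15,0,0,0.0002,0.3,0,0,0.0003,0.45,0,0,0.0004,0.6,0,0,0.0005,0.75,0,0,0.0006,0.9,0,0,0.0007,1.05,0,0,0.0008,1.2,0,0,0.0009,1.35,0,0,0.001,1.5,0,0,0.001,1.57,0,0,0.001,1.57])

```text
time: 21.15
eef_pos: [538.6, 140.2, 22.5]
tcp_rot: [[-0.007, -0.14, 0.99], [0.004, 0.99, 0.14], [-1.0, 0.005, -0.006]]
contact_force: [-2.6, -1.4, 4.4]
opening: 0.466
```

```bash
python3 look.py w18;python3 line.py w12 w15 w16 w17 w18
python3 - <<'E'
from h import *
# rotate about cap centre: rectified cap-angle via projection to top plane, for each image
yaws=dict(w12=1.836,w13=.838,w14=.639,w15=.441,w16=.243,w17=.144)
import math
s=manip.sense();yaws['w18']=math.atan2(s['tcp_rot'][1,1],s['tcp_rot'][0,1])
for n,yw in yaws.items():
    c=np.load(f'pics/{n}_c.npy',allow_pickle=True).item();p=cv2.imread(f'pics/{n}.png').astype(int)
    sub=p[280:315,262:310];W=np.argwhere(sub.min(2)>95)[:,::-1]+[262,280];W=W[W[:,0]<299]
    Q=np.array([px(c,q,z=85.5)[:2] for q in W]);m=Q.mean(0)
    dot=px(c,(257,294.5),z=85.5)[:2]
    v=np.linalg.svd(Q-m)[2][0]; v*=np.sign(v@(m-dot))
    d=m-dot
    print(n,round(yw,3),'pca',round(math.atan2(v[1],v[0]),3),'dot->mean',round(math.atan2(d[1],d[0]),3))
E
```

```text
21.15 [538.6 140.2  22.5] [ 0.131  0.172 -0.121  1.285  0.005 -0.01 ] F [-2.6 -1.4  4.4] T [-0.13  0.51  0.07] 0.466 yaw 1.712
w12 247 [281.78 297.72] slope ang 13.8
w15 243 [281.51 297.54] slope ang 12.0
w16 250 [281.05 294.34] slope ang -174.5
w17 265 [281.4  292.03] slope ang -177.9
w18 251 [281.61 292.57] slope ang -176.2
w12 1.836 pca 1.541 dot->mean 1.683
w13 0.838 pca 0.568 dot->mean 0.694
w14 0.639 pca 0.372 dot->mean 0.493
w15 0.441 pca 0.184 dot->mean 0.294
w16 0.243 pca 0.107 dot->mean 0.246
w17 0.144 pca 0.072 dot->mean 0.257
w18 1.712 pca 1.602 dot->mean 1.798
```

View pics/w18.png

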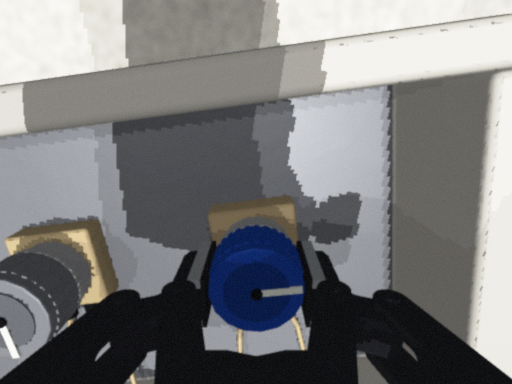

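Emit:
apply_moves(motion=[0,0,0,0.03,0,0,0,0.03,0,0,0,0.03])

```text
time: 21.58
eef_pos: [538.7, 140.2, 22.5]
tcp_rot: [[-0.007, -0.17, 0.985], [0.004, 0.985, 0.17], [-1.0, 0.005, -0.006]]
contact_force: [-2.5, 0.5, 5.0]
opening: 0.47
```

```bash
python3 look.py w19;python3 line.py w18 w19
python3 - <<'E'
from h import *
p,d=vision.grab_frame("scene")
cv2.imwrite("pics/s19.png",cv2.resize(p[60:260,170:400,::-1],None,fx=3.4,fy=3,interpolation=cv2.INTER_CUBIC))
E
```

```text
21.575 [538.7 140.2  22.5] [ 0.131  0.172 -0.12   1.285  0.005 -0.039] F [-2.5  0.5  5. ] T [-0.04  0.37 -0.18] 0.47 yaw 1.741
w18 251 [281.61 292.57] slope ang -176.2
w19 250 [281.76 292.66] slope ang -175.1
```

View pics/s19.png

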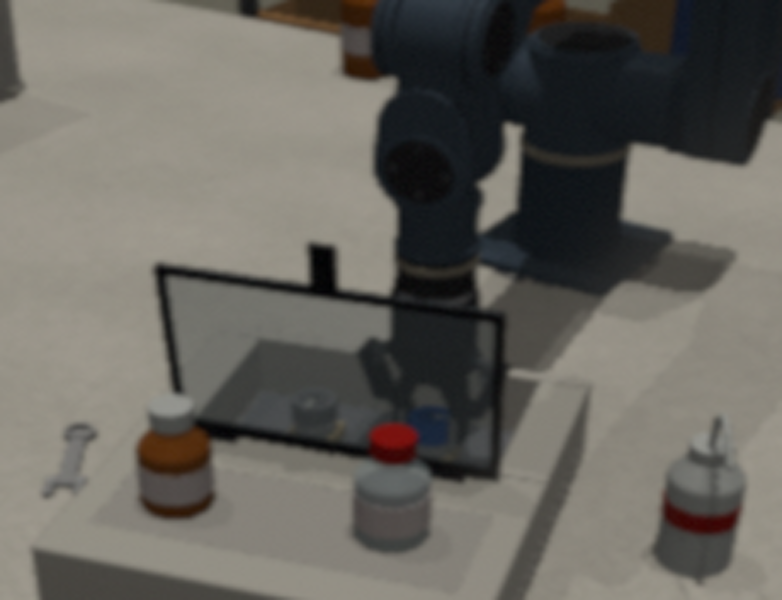

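The cover is still just past upright, the bottles, wash bottle and spanner haven't moved, and the gripper is holding the blue cap.

```bash
python3 -c "
from rig import manip
print(manip.hand_in())"
```

```text
the job is handed in; nothing more can be done
None
```

The job is done and handed in, at about 22 s on the robot's clock.

- **Cover:** I pinched it by its tab and folded it back to about 1.7 rad, just past upright. It was still there in the last scene picture.
- **Blue cap:** I screwed it down about 3.26 rad, until it hit the stop. There the torque rose to 0.9 N m and the fingers slipped about 0.2 rad. I then backed it off and trimmed the wrist by 0.03 rad.
- **Final angle:** I estimate about 1.57 rad unscrewed. The witness line read 1.52 to 1.55 rad before the trim, depending on how I fitted it. The gripper still holds the cap at about 45 N.
- **Everything else:** the bottles, wash bottle, spanner and grey cap look unmoved in the last pictures.

**What disagreed:**
- **Finger length:** the fingertips sit about 36 mm above the reported TCP. My first grasp closed above the tab without touching it; I corrected for the offset afterwards.
- **Module fit:** my first fit of the module in the top picture was off by up to 13 mm, so I used the wrist camera's positions instead.

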